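Set out the tool-change kit round the batch card

ROBOT

A 6-joint arm with a two-finger parallel gripper is mounted at the origin on a cart in front of the work surface, level with it; the furniture and walls round the work are solid. World frame = base frame: x ahead of the robot, y to its left, z up, the work surface at z = 0. Lengths are in mm, angles in rad, forces in N, time in s.
With the tool pointing down it reaches from about 400 to 925 mm from the base axis. Payload 12.5 kg.
Tool frame: the origin (TCP) lies on the mounting face of the last link; the fingertips stand 190 mm ahead of it and the grasp point (between the pads) lies 171 mm ahead of it; z points along the fingers, y is the line along which they close (so a half turn about z gives the same grasp; the last joint's range is limited). The gripper opens to 95 mm and grips with 3 to 60 N. Pads are 20 mm wide; open, the fingers measure 119 mm over their backs; the gripper's body (75 mm by 180 mm) begins 59 mm behind the grasp point.
Start: joints at [-0.106, 0.491, 1.559, -0, 1.092, -0.106], TCP at [625, 0.023, 404.761] pointing down, gripper open.
Joint ranges: [-3.1, 3.1], [-0.84, 2.19], [0.05, 2.79], [-1.13, 4.28], [0.06, 2.93], [-2.69, 2.69]. Speed limits (rad/s): [2.22, 2.22, 2.79, 3.14, 3.14, 3.14].

INTERFACE

Orientations are given as [roll, pitch, yaw] about the fixed x, y, z axes, in that order (R = Rz(yaw) Ry(pitch) Rx(roll)).
In Python, from cell import * gives the robot as it stands.
- The arm moves only by the tool arm_command, never from a script. Its argument "rows" is a list that holds one entry, the list of rows, each a list of 7 numbers: the shift along the tool's x, y, z normalised to -1 to 1, where 1 is 0.15 m, then the turn, a rotation vector about the tool's x, y, z normalised to -1 to 1, where 1 is 360 degrees, then the opening, from -1 (shut) to 1 (fully open). A call has 1 to 10 rows; each row is the pose to reach, as a shift and turn from the pose commanded when the call began, along the tool's axes at that moment, turning the shorter way round; what a row does not reach only later rows make up. A row lasts 1/12 s, in which the tool goes at most 41.7 mm and 7.16 degrees, less where a joint would pass 70% of its speed; a pose out of reach is approached as far as the arm can. A call with a number of a shift or a turn outside -1 to 1 is refused whole. A call with a gripper value outside its range is refused whole. The fingers move at their own pace and stop on an object; the grip force is fixed at half the most. Time passes only in rows, so rows that repeat a pose let the fingers close. It gives the time, the measured TCP pose, the force, the opening and the grip force at its end, in the units of the state.
- state(): the state, without advancing time (a new reading comes with each control period).
- read_camera(name): name is "scene" or "side" or "wrist"; returns (picture, depth): 420x560x3 uint8, red, green, blue; 420x560 float32, mm along the optical axis (not along the pixel's ray), 0 where there is no reading.
- get_calibration(name): a dict with "camera_matrix" (3x3 intrinsics, pixels), "position" and "orientation" of the camera in the world; the wrist camera has in their place "hand_eye" (4x4, takes a point from camera to tool coordinates, whose origin is the TCP and whose axes are the flange's). Camera axes: x right, y up, looking along -z (the intrinsics and any distortion apply to the point x, -y, -z); pixel columns grow to the right and rows downward; lengths in mm; the calibration is good to about 2 mm. A picture is of the moment at which its call begins: read the wrist's pose just before it. get_calibration takes no time and is no camera call.
- job_done(): hands the job in; it is judged then, once.
The state is a dict: "t": time; "joints": joint angles; "qvel": joint speeds; "tau": joint torques, N m; "eef_pos": TCP position; "tcp_rot": TCP orientation; "ft_force": force on the tool from outside, world axes, zero at the start; "moment": the same for the moment, N m; "opening": opening from 0.0 (shut) to 1.0 (fully open); "grip_force": force on a finger pad.
Only numpy, scipy, OpenCV 4.12 (cv2) and the standard library are available. Lean on these libraries where they do the work, as an engineer would, in place of code of your own. Each camera call takes 0.05 s, during which the arm holds its last target. There are 200 camera calls.

TASK

Set out the tool-change kit round the batch card, on the bench: lay the pale punch block beside the card on the side away from the terminal tin, parallel to the card's long edge, and stand the dark anvil block centred on top of it; put the black knob upright on the card's other side, between card and tin; and lay the torch beyond the card's dark-clip edge, parallel to that edge. Leave about 3 cm between the card and each of the three things on the bench and centre each on the card's edge that it faces; let go of everything and leave the other things on the bench where they are.

Things in the scene. Friction and masses are not known exactly. Their poses are not given: they have to be found in the camera images.
- card: batch card on a flat board, white with printed lines and a dark clip along one short edge; 104 (x) x 70 (y) x 9 mm, fixed. Origin: centre of its underside. Its +x axis runs along the long edges towards the dark-clip edge, which is on the side away from the robot (0.05 rad of yaw to the right up to 0.3 rad to the left); its y axis crosses the long edges
- tin: round light-grey metal tin full of small brass terminals, 67 mm diameter, 22 mm high, fixed; stands beyond one or the other of the card's long edges (either side). Origin: centre of its underside
- punch: pale grey steel punch block with two small dark holes in its top, 30 (x) x 60 (y) x 22 mm high, loose, 0.09 to 0.18 kg. Origin: centre of its underside, z up; its long side is y. Grip it across the 30 mm
- anvil: dark, nearly black steel anvil block with one hole in its flat top, 24 (x) x 34 (y) x 30 mm high, loose, 0.07 to 0.14 kg. Origin: centre of its underside, z up. Grip it across the 24 mm
- torch: black hand torch with a small green switch, lying flat; 29 (x) x 90 (y) x 29 mm high, does not roll, loose, 0.05 to 0.1 kg. Origin: centre of its underside; its length is y; either end may point either way. Grip it across the middle
- knob: round black ribbed knob with a small brass centre, standing upright; 32 mm diameter, 28 mm high, loose, about 0.04 kg. Origin: centre of its underside, z up. Grip it across the diameter
- tape: bystander, not to be moved: roll of black tape lying flat, 62 mm diameter, 18 mm high. Origin: centre of its underside
- housing: bystander, not to be moved: small green connector housing, 22 x 22 x 13 mm. Origin: centre of its underside
Mind the look-alikes: they are no part of the job. Several things have the shape of the torch; the one meant has the colours described above.

How it is judged (in metres and radians):
At the end, for the whole second after the job is handed in: Punch (away from tin), knob (tin's side) and torch (clip side) on the bench, gap to card 15-45 mm, centred on their card edge within 15 mm; punch and torch within 0.2 rad of parallel to it; anvil on punch, centres within 10 mm; all upright, released, at rest (((y of tin in the frame of card above 0 m and y of knob in the frame of card between 0.066 and 0.096 m and y of punch in the frame of card between -0.096 and -0.066 m) or (y of tin in the frame of card below 0 m and y of knob in the frame of card between -0.096 and -0.066 m and y of punch in the frame of card between 0.066 and 0.096 m)) and x of punch in the frame of card between -0.015 and 0.015 m and x of knob in the frame of card between -0.015 and 0.015 m and x of torch in the frame of card between 0.082 and 0.112 m and y of torch in the frame of card between -0.015 and 0.015 m and angle between the y axis of punch and the x axis of card, either way round below 0.2 rad and angle between the y axis of torch and the y axis of card, either way round below 0.2 rad and horizontal distance between anvil and punch below 0.01 m and height (world z) of anvil between 0.018 and 0.027 m and height (world z) of punch between -0.004 and 0.005 m and height (world z) of torch between -0.004 and 0.005 m and height (world z) of knob between -0.004 and 0.005 m and angle between each of punch, anvil, torch, knob's own z axis and vertical below 0.12 rad and linear speed of each of punch, anvil, torch, knob below 0.02 m/s and angular speed of each of punch, anvil, torch, knob below 0.2 rad/s); the robot touches nothing.
It fails at once if the roll of black tape is moved by more than 20 mm (distance of tape from where it was at the start of the episode above 0.02 m).
It fails at once if the green housing is moved by more than 20 mm (distance of housing from where it was at the start of the episode above 0.02 m).
It also fails if it takes over 109 s, if anything falls off the work surface, if the arm or the gripper's body presses on something with over 40 N, if the wrist force passes 120 N, or if a joint passes its speed limit or range.

## Working session

There is one attempt and no reset: what is moved stays moved. The work goes in short steps, Python scripts to look and compute and a tool call to move; the robot and the scene stay as the last step left them, time stands still between calls to the robot, and variables do not carry over. Pictures are saved under pics/ and viewed, at most 14 in all, crops included, and the job is handed in when it is done.

Besides the shell and the picture viewer there is one more tool, called after "Emit:" as a command line: name --argument value ..., lists and objects as JSON in quotes. arm_command: Moves the arm, as the interface text tells. Its arguments: {"type":"object","properties":{"rows":{"type":"array","items":{"type":"array","items":{"type":"array","items":{"type":"number","minimum":-1,"maximum":1}}}}},"required":["rows"]}

```bash
mkdir -p pics; ls
cat > h.py <<'E'
from cell import *
import numpy as np, cv2
from scipy.spatial.transform import Rotation as R
def rot(o): return R.from_euler('xyz',o).as_matrix()
def cam(name,s=None):
    c=get_calibration(name); K=np.array(c["camera_matrix"],float)
    F=np.diag([1,-1,-1.])
    if name=="wrist":
        H=np.array(c["hand_eye"],float); T=np.eye(4); T[:3,:3]=rot(s["tcp_rot"]); T[:3,3]=s["eef_pos"]
        M=T@H; return K,M[:3,:3]@F,M[:3,3],c
    o=np.array(c["orientation"],float); Rm=rot(o) if o.size==3 else (o.reshape(3,3) if o.size==9 else R.from_quat(o).as_matrix())
    return K,Rm@F,np.array(c["position"],float),c
def shot(name):
    s=state(); rgb,d=read_camera(name); K,Rc,p,c=cam(name,s); return rgb,d,K,Rc,p
def plane(K,Rc,p,uv,z):
    uv=np.atleast_2d(np.array(uv,float)); r=np.c_[uv,np.ones(len(uv))]@np.linalg.inv(K).T@Rc.T
    return p+r*((z-p[2])/r[:,2])[:,None]
def cloud(d,K,Rc,p):
    v,u=np.mgrid[:d.shape[0],:d.shape[1]]
    r=np.stack([u,v,np.ones_like(u)],-1)@np.linalg.inv(K).T
    return (r*d[...,None])@Rc.T+p
def save(n,rgb): cv2.imwrite(f"pics/{n}.png",rgb[...,::-1])
E
python3 - <<'E'
from h import *
print(state())
for n in ["scene","side","wrist"]:
    a=shot(n); save(n,a[0]); np.savez(f"{n}.npz",*a); print(n,get_calibration(n));
E
```

```text
pics
{'t': 0.0, 'joints': array([-1.05574881e-01,  4.91569157e-01,  1.55943703e+00, -1.55804066e-05,
        1.09169496e+00, -1.05593326e-01]), 'qvel': array([ 0.00108937,  0.00017745,  0.00030134,  0.00095032, -0.00083332,
       -0.00192834]), 'tau': array([-9.52334158e-04, -6.12640929e+01, -2.58175153e+01,  6.92750537e-02,
        4.83079045e-02, -1.38641695e-05]), 'eef_pos': array([6.24973089e+02, 4.01370976e-02, 4.04159946e+02]), 'tcp_rot': array([-3.14048888e+00, -1.03090318e-04,  1.57082190e+00]), 'ft_force': array([0.0121525 , 0.17609349, 0.21770315]), 'moment': array([-0.01024409,  0.01315   ,  0.00584259]), 'grip_force': 0.0, 'opening': 0.9987619129132682}
scene {'camera_matrix': array([[478.12792416,   0.        , 281.66038788],
       [  0.        , 478.12792416, 212.49421652],
       [  0.        ,   0.        ,   1.        ]]), 'position': array([-210.06276459, -625.19827993,  480.76569968]), 'orientation': array([ 1.13097339, -0.02470312, -0.91092759])}
side {'camera_matrix': array([[449.044464  ,   0.        , 274.95570238],
       [  0.        , 449.044464  , 204.49593599],
       [  0.        ,   0.        ,   1.        ]]), 'position': array([1158.34520779, -766.07461419,  573.29338083]), 'orientation': array([1.05102752, 0.02419337, 0.72312141])}
wrist {'camera_matrix': array([[376.10288047,   0.        , 281.09070157],
       [  0.        , 376.10288047, 210.02498966],
       [  0.        ,   0.        ,   1.        ]]), 'hand_eye': array([[-3.39000892e-04,  9.69260845e-01,  2.46035160e-01,
         6.91681099e+01],
       [ 9.99999820e-01,  2.06922919e-04,  5.62677903e-04,
        -1.06924530e-01],
       [ 4.94471346e-04,  2.46035306e-01, -9.69260741e-01,
         2.13062611e+01],
       [ 0.00000000e+00,  0.00000000e+00,  0.00000000e+00,
         1.00000000e+00]])}
```

View pics/scene.png

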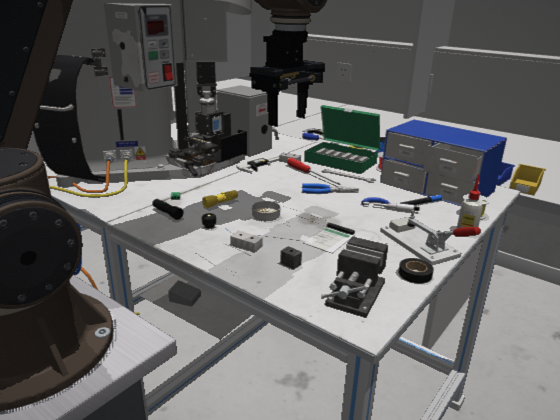

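View pics/side.png

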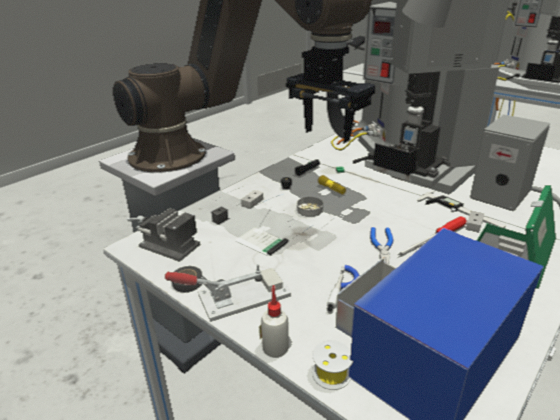

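View pics/wrist.png

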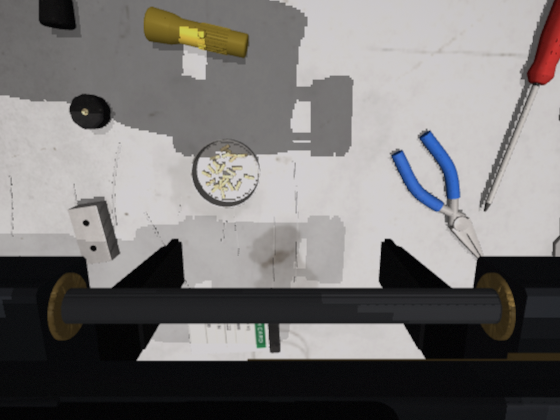

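Scene picture: card (327,236) with its clip at (342,229), tin (266,211), punch (246,241), anvil (291,256), knob (209,220), black torch (168,209), yellow torch (220,199), housing (175,196), tape (416,270). I'll get coarse positions and take a close crop of the torch candidates.

Run:
```python
from h import *
S={k:[np.load(f"{k}.npz")[f"arr_{i}"] for i in range(5)] for k in ["scene","side","wrist"]}
def q(n,l):
    rgb,d,K,Rc,p=S[n]; C=cloud(d,K,Rc,p)
    for k,(u,v) in l.items(): print(n,k,C[v,u].round(0))
q("scene",dict(card=(320,236),clip=(342,229),tin=(266,211),punch=(246,237),anvil=(291,251),knob=(209,216),torch=(168,208),yel=(220,199),hous=(175,194),tape=(416,262),bench=(280,230),drv=(425,200)))
q("side",dict(card=(263,238),clip=(277,247),tin=(310,205),punch=(253,197),anvil=(220,213),knob=(286,180),torch=(307,165),yel=(331,184),hous=(339,170),tape=(187,275)))
q("wrist",dict(tin=(228,172),knob=(85,112),punch=(90,230),yel=(192,38),card=(232,335)))
a=cv2.resize(S["scene"][0][180:280,140:360],None,fx=3.4,fy=3.4,interpolation=cv2.INTER_CUBIC); save("c1",a)
```

```text
scene card [ 562. -145.    2.]
scene clip [ 611. -169.    7.]
scene tin [564.   6.  14.]
scene punch [429. -52.  21.]
scene anvil [ 432. -164.   29.]
scene knob [444.  69.  25.]
scene torch [417. 173.  23.]
scene yel [540. 131.  16.]
scene hous [495. 240.  13.]
scene tape [ 569. -358.   17.]
scene bench [533. -59.  -1.]
scene drv [ 883. -246.    8.]
side card [ 565. -156.   -0.]
side clip [ 619. -169.    6.]
side tin [568.  16.  11.]
side punch [438. -56.  20.]
side anvil [ 443. -173.   28.]
side knob [452.  60.  27.]
side torch [432. 178.  23.]
side yel [552. 128.  20.]
side hous [505. 235.   7.]
side tape [ 627. -413.   83.]
wrist tin [571.  13.   8.]
wrist knob [444.  72.  26.]
wrist punch [431. -44.  19.]
wrist yel [546. 135.  23.]
wrist card [ 568. -176.    1.]
```

View pics/c1.png

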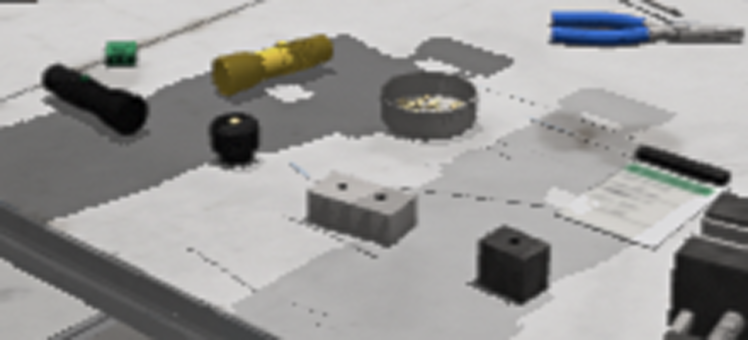

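Torch candidates: the black torch with the green switch (168,209), the yellow torch (220,199), and the card's clip or rod (342,229). The crop shows the green switch on the black one, so I choose that. Next I'll move the wrist camera over the card.

Emit:
arm_command --rows '[[[-1,-0.63,0,0,0,0,1],[-1,-0.63,0,0,0,0,1],[-1,-0.63,0,0,0,0,1],[-1,-0.63,0,0,0,0,1],[-1,-0.63,0,0,0,0,1],[-1,-0.63,0,0,0,0,1],[-1,-0.63,0,0,0,0,1],[-1,-0.63,0,0,0,0,1],[-1,-0.63,0,0,0,0,1]]]'

```text
t: 0.9
eef_pos: [531.1, -149.0, 404.6]
tcp_rot: [-3.142, -0.0, 1.572]
ft_force: [0.0, -0.5, -0.3]
opening: 1.002
grip_force: 0.0
```

Run:
```python
from h import *
a=shot("wrist"); save("w1",a[0]); np.savez("w1.npz",*a); s=state(); print(s["eef_pos"],s["qvel"].round(3))
```

```text
[ 531.07702725 -148.95341675  404.59747813] [-0.001 -0.     0.002 -0.001  0.    -0.001]
```

View pics/w1.png

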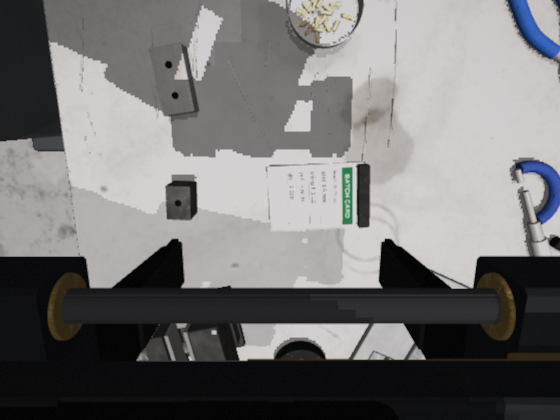

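Picture w1: card corners near (268,165), (368,163), (371,227), (271,231), with its clip on the right (364,196). The tin is at (325,15), punch (173,80), anvil (181,200), vise (200,335) and tape (300,355). Now the second wrist place.

Emit:
arm_command --rows '[[[1,-0.1,0,0,0,0,1],[1,-0.1,0,0,0,0,1],[1,-0.1,0,0,0,0,1],[1,-0.1,0,0,0,0,1],[1,-0.1,0,0,0,0,1],[1,-0.1,0,0,0,0,1],[1,-0.1,0,0,0,0,1],[1,-0.1,0,0,0,0,1]]]'

```text
t: 1.62
eef_pos: [515.8, -0.5, 404.7]
tcp_rot: [3.141, 0.0, 1.57]
ft_force: [-0.3, 0.7, 0.3]
opening: 0.999
grip_force: 0.0
```

Run:
```python
from h import *
a=shot("wrist"); save("w2",a[0]); np.savez("w2.npz",*a); s=state(); print(s["eef_pos"],s["qvel"].round(3))
```

```text
[515.74941802  -0.71707224 404.64874304] [-0.007  0.     0.003  0.001  0.001  0.003]
```

View pics/w2.png

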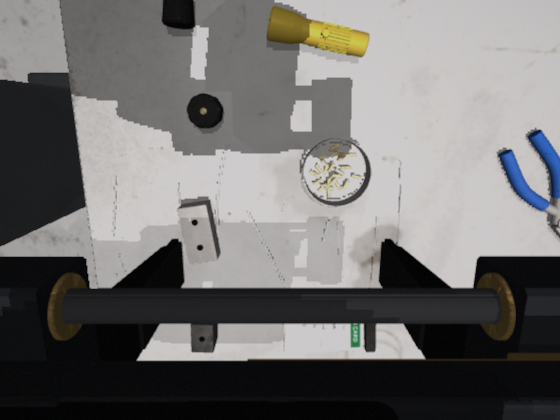

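Picture w2: punch (198,231), knob (205,110), tin (335,170), torch partly visible at (178,10), yellow torch (318,32). One more place over the torch.

Emit:
arm_command --rows '[[[1,-0.2,0,0,0,0,1],[1,-0.2,0,0,0,0,1],[1,-0.2,0,0,0,0,1],[1,-0.2,0,0,0,0,1],[1,-0.2,0,0,0,0,1],[1,-0.2,0,0,0,0,1],[1,-0.2,0,0,0,0,1],[1,-0.2,0,0,0,0,1]]]'

```text
t: 2.33
eef_pos: [485.9, 148.8, 404.6]
tcp_rot: [-3.142, 0.0, 1.569]
ft_force: [0.8, -1.0, -0.8]
opening: 1.001
grip_force: 0.0
```

```bash
python3 - <<'E'
from h import *
a=shot("wrist"); save("w3",a[0]); np.savez("w3.npz",*a); s=state(); print(s["eef_pos"],s["qvel"].round(3))
E
cat > m.py <<'E'
from h import *
def comps(n,names,zlo=5,zhi=45):
    a=np.load(n); rgb,d,K,Rc,p=[a[f"arr_{i}"] for i in range(5)]
    C=cloud(d,K,Rc,p); m=((C[...,2]>zlo)&(C[...,2]<zhi)&(d>250)).astype(np.uint8)
    m[245:]=0 
    m=cv2.morphologyEx(m,cv2.MORPH_OPEN,np.ones((3,3)))
    N,L,st,ce=cv2.connectedComponentsWithStats(m)
    for i in range(1,N):
        if st[i,4]<150: continue
        P=C[L==i]; zt=np.percentile(P[:,2],95); T=P[P[:,2]>zt-4]
        ys,xs=np.nonzero(L==i); b=rgb[ys,xs].mean(0)
        r=cv2.minAreaRect(T[:,:2].astype(np.float32))
        print(n,"px",ce[i].round(0),"area",st[i,4],"z",zt.round(1),"rect",np.round(r[0],1),np.round(r[1],1),round(r[2],1),"rgb",b.round())
for n in ["wrist.npz","w1.npz","w2.npz","w3.npz"]: comps(n,None)
a=np.load("w1.npz"); print("bench z", [cloud(a["arr_1"],a["arr_2"],a["arr_3"],a["arr_4"])[v,u].round(1) for u,v in [(230,180),(420,120),(320,195)]])
E
python3 m.py
```

```text
[485.94239255 148.75792578 404.66806405] [ 0.001 -0.002  0.001  0.002 -0.001  0.004]
wrist.npz px [57. 14.] area 984 z 27.7 rect [424.4 155.6] [19.7 20.6] 88.2 rgb [15. 14. 15.]
wrist.npz px [534.  85.] area 2500 z 20.2 rect [870.5 127.9] [62.2 16.5] 79.4 rgb [137.  78.  76.]
wrist.npz px [193.  34.] area 2916 z 27.1 rect [549.3 139.6] [21.4 90. ] 78.9 rgb [124. 108.  42.]
wrist.npz px [ 90. 112.] area 1154 z 26.1 rect [444.2  71.6] [31.2 30.7] 40.9 rgb [34. 33. 31.]
wrist.npz px [439. 190.] area 2643 z 11.1 rect [789.8 -11.7] [ 49.5 129.5] 35.2 rgb [ 92. 119. 170.]
wrist.npz px [210. 188.] area 541 z 21.4 rect [558.6   1.8] [35.1 66.4] 43.5 rgb [96. 94. 93.]
wrist.npz px [225. 182.] area 202 z 13.2 rect [569.3   3.7] [22.2 13.5] 53.2 rgb [189. 183. 153.]
wrist.npz px [ 91. 225.] area 1494 z 22.0 rect [429.9 -40.4] [30.8 42.1] 8.1 rgb [148. 144. 141.]
w1.npz px [535.  30.] area 1060 z 11.0 rect [764.2  -4.7] [16.6 70.4] 43.1 rgb [ 52.  90. 160.]
w1.npz px [322.  21.] area 281 z 12.9 rect [568.5   3.3] [23.6 13.5] 48.0 rgb [178. 171. 143.]
w1.npz px [174.  80.] area 2474 z 22.1 rect [
[... 871 characters left out ...]
 12. ] 48.1 rgb [192. 186. 155.]
w2.npz px [198. 224.] area 1351 z 22.1 rect [429.6 -40.4] [30.6 42.2] 8.5 rgb [149. 144. 141.]
w3.npz px [378.  33.] area 193 z 44.0 rect [568.7 284.1] [25.7  3.7] 86.9 rgb [59. 58. 57.]
w3.npz px [408.  58.] area 199 z 44.1 rect [595.1 265.5] [ 8.9 28.7] 71.0 rgb [82. 81. 80.]
w3.npz px [297.  81.] area 576 z 12.5 rect [500.7 248.6] [22.  21.9] 46.1 rgb [ 55. 112.  79.]
w3.npz px [220. 145.] area 2298 z 27.1 rect [423.9 190.7] [89.3 22.2] 89.8 rgb [29. 29. 29.]
w3.npz px [342. 195.] area 2089 z 26.9 rect [549.  141.3] [21.7 89.4] 80.6 rgb [201. 182.  74.]
bench z [array([ 478. , -145.3,   -0.6]), array([669. , -84.8,  -1.7]), array([ 571.1, -160.5,    1.5])]
```

View pics/w3.png

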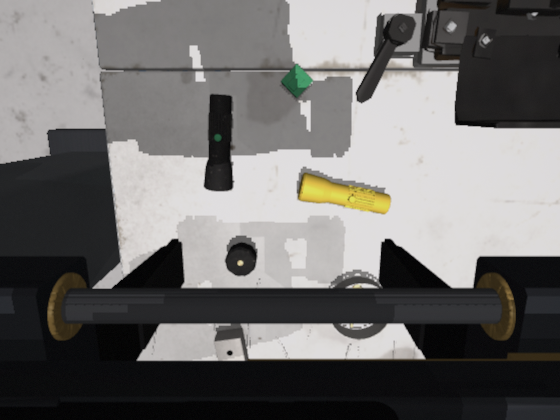

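Picture w3: torch (220,145) with its green switch at (217,137), housing (297,81), yellow torch (345,195), knob (240,260). Next I'll measure the card outline and the surroundings of its target spots.

Run:
```python
from h import *
a=np.load("w1.npz"); rgb,d,K,Rc,p=[a[f"arr_{i}"] for i in range(5)]
C=cloud(d,K,Rc,p)
# card outline: edges in the area
g=cv2.cvtColor(rgb,cv2.COLOR_RGB2GRAY)
sub=cv2.resize(rgb[150:245,255:385],None,fx=6,fy=6,interpolation=cv2.INTER_CUBIC); save("card",sub)
# clip top corners
m=((C[...,2]>6)&(g<90)).astype(np.uint8); m[:150]=0;m[245:]=0;m[:,:350]=0;m[:,380:]=0
ys,xs=np.nonzero(m); r=cv2.minAreaRect(np.c_[xs,ys].astype(np.float32)); B=cv2.boxPoints(r); print(r,"\n",B, "\n",plane(K,Rc,p,B,9).round(1))
print([ (u,C[195,u].round(1).tolist(),int(g[195,u])) for u in (262,265,268,271,274,350,356,360,368,372)])
# two-ray triangulation check of punch hole / knob brass heights between views by pixel pairs
def ray(n,uv):
    a=np.load(n); K,Rc,p=a["arr_2"],a["arr_3"],a["arr_4"]; r=Rc@np.linalg.inv(K)@np.r_[uv,1]; return p,r/np.linalg.norm(r)
def tri(l):
    A=np.zeros((3,3));b=np.zeros(3)
    for n,uv in l:
        p,r=ray(n,uv); M=np.eye(3)-np.outer(r,r); A+=M; b+=M@p
    return np.linalg.solve(A,b).round(1)
print("punch hole",tri([("w1.npz",(168,65)),("w2.npz",(194,221))]),"knob brass",tri([("wrist.npz",(85,112)),("w2.npz",(203,110)),("w3.npz",(240,263))]))
# obstacles by side cams
for n in ["scene","side"]:
    a=np.load(n+".npz"); Cn=cloud(a["arr_1"],a["arr_2"],a["arr_3"],a["arr_4"]).reshape(-1,3)
    for nm,(x0,x1,y0,y1) in dict(punchspot=(500,660,-330,-205),torchspot=(633,760,-260,-70),knobspot=(520,630,-130,-30)).items():
        q=Cn[(Cn[:,0]>x0)&(Cn[:,0]<x1)&(Cn[:,1]>y0)&(Cn[:,1]<y1)&(Cn[:,2]>6)&(Cn[:,2]<200)]
        if len(q): print(n,nm,len(q),q.min(0).round(),q.max(0).round())
```

```text
((363.5, 195.5), (61.0, 11.0), 90.0) 
 [[358. 165.]
 [369. 165.]
 [369. 226.]
 [358. 226.]] 
 [[ 607.4 -128.4    9. ]
 [ 618.3 -128.4    9. ]
 [ 622.1 -191.7    9. ]
 [ 610.6 -191.8    9. ]]
[(262, [510.8, -161.4, -2.1], 210), (265, [514.0, -161.3, -1.9], 210), (268, [517.0, -161.6, -3.1], 194), (271, [520.2, -161.1, -1.1], 210), (274, [523.4, -161.0, -0.6], 209), (350, [602.7, -161.0, -0.8], 96), (356, [608.9, -160.9, -0.6], 169), (360, [611.4, -159.3, 7.3], 42), (368, [619.6, -159.3, 6.9], 46), (372, [626.2, -161.5, -3.4], 200)]
punch hole [427.2 -35.9  16.9] knob brass [443.9  72.   26.3]
scene punchspot 245 [ 622. -330.    6.] [ 660. -249.   42.]
scene torchspot 114 [ 655. -260.    6.] [ 692. -233.   30.]
scene knobspot 1 [ 612. -130.    7.] [ 612. -130.    7.]
side punchspot 113 [ 637. -330.    8.] [ 660. -284.   12.]
side torchspot 39 [ 670. -259.    8.] [ 721. -236.   29.]
```

View pics/card.png

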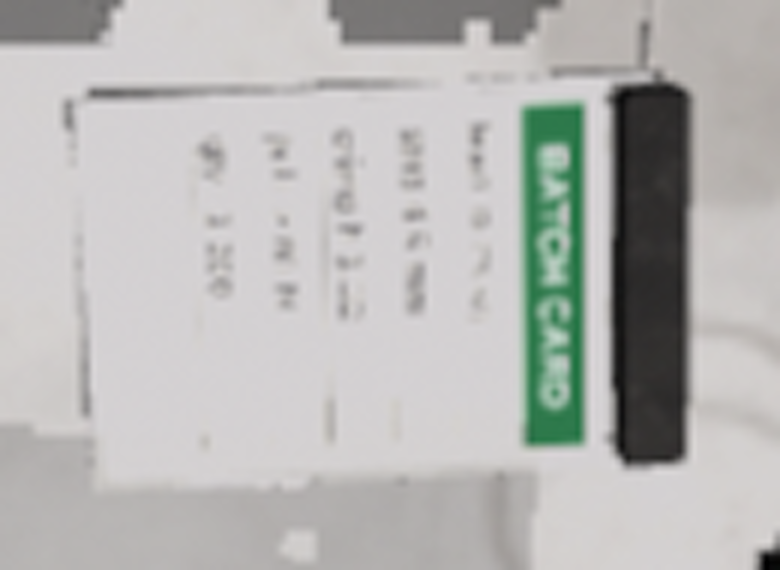

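Card centre is about (569.5, -163) with yaw about 0.05. The crop shows the clip at its right end. That gives these targets:
- **Torch:** (666.5, -158)
- **Knob:** (565.5, -83)
- **Punch:** (573.5, -243)

I start with the torch.

Emit:
arm_command --rows '[[[0.28,-0.413,0,0,0,0,1],[0.28,-0.413,0.5,0,0,0,1],[0.28,-0.413,1,0,0,0,1],[0.28,-0.413,1,0,0,0,1],[0.28,-0.413,1,0,0,0,1],[0.28,-0.413,1,0,0,0,1],[0.28,-0.413,1,0,0,0,1],[0.28,-0.413,1,0,0,0,1],[0.28,-0.413,1,0,0,0,1]]]'

```text
t: 3.13
eef_pos: [424.3, 191.7, 256.6]
tcp_rot: [3.138, -0.001, 1.57]
ft_force: [-0.0, 0.0, -0.7]
opening: 0.996
grip_force: 0.0
```

Emit:
arm_command --rows '[[[0,0,0.1,0,0,0,1],[0,0,0.2,0,0,0,1],[0,0,0.3,0,0,0,1],[0,0,0.41,0,0,0,1],[0,0,0.41,0,0,0,1],[0,0,0.41,0,0,0,0],[0,0,0.41,0,0,0,-0.7],[0,0,0.41,0,0,0,-1],[0,0,0.41,0,0,0,-1],[0,0,0.41,0,0,0,-1]]]'

```text
t: 3.97
eef_pos: [423.7, 192.1, 193.9]
tcp_rot: [3.14, -0.0, 1.571]
ft_force: [-0.0, 1.2, 0.2]
opening: 0.706
grip_force: 0.0
```

Emit:
arm_command --rows '[[[0,0,0,0,0,0,-1],[0,0,0,0,0,0,-1],[0,0,0,0,0,0,-1],[0,0,0,0,0,0,-1]]]'

```text
t: 4.3
eef_pos: [423.6, 192.0, 193.3]
tcp_rot: [3.142, 0.0, 1.571]
ft_force: [0.3, 0.3, -0.3]
opening: 0.426
grip_force: 0.0
```

Emit:
arm_command --rows '[[[0,0,0,0,0,0,-1],[0,0,0,0,0,0,-1],[0,0,0,0,0,0,-1],[0,0,0,0,0,0,-1],[0,0,0,0,0,0,-1]]]'

```text
t: 4.72
eef_pos: [423.6, 192.0, 193.2]
tcp_rot: [-3.142, 0.0, 1.571]
ft_force: [-0.1, 0.3, -1.2]
opening: 0.309
grip_force: 29.4
```

Emit:
arm_command --rows '[[[0,0,-0.25,0,0,0,-1],[0,0,-0.53,0,0,0,-1],[-0.2,0.15,-0.53,0,0,0,-1],[-0.4,0.3,-0.53,0,0,0,-1],[-0.6,0.45,-0.53,0,0,0,-1],[-0.8,0.6,-0.53,0,0,0,-1],[-1,0.75,-0.53,0,0,0,-1],[-1,0.75,-0.53,0,0,0,-1]]]'

```text
t: 5.38
eef_pos: [539.2, 37.7, 272.8]
tcp_rot: [3.138, 0.001, 1.567]
ft_force: [-0.9, 0.3, -0.5]
opening: 0.307
grip_force: 29.4
```

Emit:
arm_command --rows '[[[-0.2,0.15,0,0,0,0,-1],[-0.4,0.3,0,0,0,0,-1],[-0.6,0.45,0,0,0,0,-1],[-0.8,0.6,0,0,0,0,-1],[-1,0.75,0,0,0,0,-1],[-1,0.75,0,0,0,-0.008,-1],[-1,0.75,0,0,0,-0.008,-1],[-1,0.75,0,0,0,-0.008,-1]]]'

```text
t: 6.05
eef_pos: [648.1, -107.7, 272.2]
tcp_rot: [-3.14, -0.001, 1.62]
ft_force: [0.4, 0.8, -1.1]
opening: 0.309
grip_force: 29.4
```

Emit:
arm_command --rows '[[[-0.16,0.05,0,0,0,0,-1],[-0.333,0.104,0,0,0,0,-1],[-0.333,0.104,0.15,0,0,0,-1],[-0.333,0.104,0.3,0,0,0,-1],[-0.333,0.104,0.42,0,0,0,-1],[-0.333,0.104,0.48,0,0,0,-1],[-0.333,0.104,0.505,0,0,0,-1],[-0.333,0.104,0.52,0,0,0,-1],[-0.333,0.104,0.525,0,0,0,-1],[-0.333,0.104,0.525,0,0,0,-1]]]'

```text
t: 6.88
eef_pos: [666.8, -156.8, 195.0]
tcp_rot: [3.14, 0.0, 1.621]
ft_force: [0.7, 0.5, 0.4]
opening: 0.309
grip_force: 29.4
```

Emit:
arm_command --rows '[[[0,0,0,0,0,0,-0.1],[0,0,0,0,0,0,-0.1],[0,0,0,0,0,0,-0.1],[0,0,0,0,0,0,-0.1]]]'

```text
t: 7.22
eef_pos: [666.7, -157.1, 194.4]
tcp_rot: [3.141, 0.0, 1.621]
ft_force: [-0.1, -0.2, -0.1]
opening: 0.445
grip_force: 0.0
```

Emit:
arm_command --rows '[[[0,0,-0.2,0,0,0,-0.1],[0,0,-0.5,0,0,0,0],[0.2,-0.18,-0.53,0,0,0,1],[0.4,-0.35,-0.53,0,0,0,1],[0.6,-0.53,-0.53,0,0,0,1],[0.8,-0.7,-0.53,0,0,0,1],[0.8,-0.7,-0.53,0,0,0,1],[0.8,-0.7,-0.53,0,0,0,1]]]'

```text
t: 7.88
eef_pos: [555.0, -41.3, 274.2]
tcp_rot: [3.141, 0.0, 1.623]
ft_force: [0.5, -0.6, -0.2]
opening: 0.866
grip_force: 0.0
```

Emit:
arm_command --rows '[[[0.2,-0.18,0,0,0,0,1],[0.4,-0.35,0,0,0,0,1],[0.6,-0.53,0,0,0,0,1],[0.8,-0.7,0,0,0,0,1],[0.8,-0.7,0,0,0,0,1],[0.8,-0.7,0,0,0,0,1]]]'

```text
t: 8.38
eef_pos: [445.0, 72.7, 273.8]
tcp_rot: [3.141, 0.0, 1.623]
ft_force: [1.8, 0.1, 0.3]
opening: 1.002
grip_force: 0.0
```

Emit:
arm_command --rows '[[[0,0,0.2,0,0,0,0.1],[0,0,0.4,0,0,0,0.1],[-0.005,0,0.5,0,0,0,0.1],[-0.005,0,0.54,0,0,0,0.1],[-0.005,0,0.54,0,0,0,0.1],[-0.005,0,0.54,0,0,0,-1],[-0.005,0,0.54,0,0,0,-1],[-0.005,0,0.54,0,0,0,-1],[-0.005,0,0.54,0,0,0,-1],[-0.005,0,0.54,0,0,0,-1]]]'

```text
t: 9.22
eef_pos: [445.0, 71.3, 192.9]
tcp_rot: [3.141, 0.0, 1.621]
ft_force: [-0.8, 0.0, 1.2]
opening: 0.356
grip_force: 0.1
```

Emit:
arm_command --rows '[[[0,0,0,0,0,0,-1],[0,0,0,0,0,0,-1],[0,0,0,0,0,0,-1]]]'

```text
t: 9.47
eef_pos: [445.0, 71.3, 192.8]
tcp_rot: [3.141, 0.0, 1.621]
ft_force: [0.3, -1.4, 5.3]
opening: 0.328
grip_force: 30.0
```

Emit:
arm_command --rows '[[[0,0,-0.25,0,0,0,-1],[0,0,-0.5,0,0,0,-1],[-0.2,0.15,-0.5,0,0,0,-1],[-0.4,0.3,-0.5,0,0,0,-1],[-0.6,0.45,-0.5,0,0,0,-1],[-0.8,0.6,-0.5,0,0,0,-1],[-0.95,0.75,-0.5,0,0,0,-1],[-0.95,0.75,-0.5,0,0,0,-1]]]'

```text
t: 10.13
eef_pos: [567.5, -69.0, 267.5]
tcp_rot: [3.138, 0.001, 1.618]
ft_force: [-0.9, 0.3, -0.9]
opening: 0.328
grip_force: 30.0
```

Emit:
arm_command --rows '[[[-0.12,0.002,0,0,0,0,-1],[-0.12,0.002,0.15,0,0,0,-1],[-0.12,0.002,0.3,0,0,0,-1],[-0.12,0.002,0.4,0,0,0,-1],[-0.12,0.002,0.46,0,0,0,-1],[-0.12,0.002,0.48,0,0,0,-1],[-0.12,0.002,0.493,0,0,0,-1],[-0.12,0.002,0.498,0,0,0,-1],[-0.12,0.002,0.5,0,0,0,-1],[-0.12,0.002,0.5,0,0,0,-1]]]'

```text
t: 10.97
eef_pos: [565.8, -83.3, 193.2]
tcp_rot: [3.14, 0.0, 1.621]
ft_force: [0.0, 0.5, -0.2]
opening: 0.326
grip_force: 30.0
```

Emit:
arm_command --rows '[[[0,0,0,0,0,0,0],[0,0,0,0,0,0,0],[0,0,0,0,0,0,0],[0,0,0,0,0,0,0]]]'

```text
t: 11.3
eef_pos: [565.6, -83.3, 192.7]
tcp_rot: [3.141, 0.0, 1.621]
ft_force: [0.7, -0.3, 0.3]
opening: 0.491
grip_force: 0.0
```

Emit:
arm_command --rows '[[[0,0,-0.25,0,0,0,0],[0,0,-0.53,0,0,0,0],[0.07,-0.22,-0.53,0,0,-0.0145,0.1],[0.14,-0.44,-0.53,0,0,-0.0145,0.1],[0.2,-0.66,-0.53,0,0,-0.0145,0.1],[0.271,-0.886,-0.53,0,0,-0.0145,0.1],[0.271,-0.886,-0.53,0,0,-0.0145,0.1],[0.271,-0.886,-0.53,0,0,-0.0145,0.1],[0.271,-0.886,-0.53,0,0,-0.0145,0.1]]]'

```text
t: 12.05
eef_pos: [431.6, -49.6, 272.3]
tcp_rot: [3.14, 0.001, 1.712]
ft_force: [-0.2, 0.6, 0.4]
opening: 0.549
grip_force: 0.0
```

Emit:
arm_command --rows '[[[0,0,0.2,0,0,0,0.1],[0,0,0.4,0,0,0,0.1],[0,0,0.5,0,0,0,0.1],[0,0,0.53,0,0,0,0.1],[0,0,0.53,0,0,0,0.1],[0,0,0.53,0,0,0,-1],[0,0,0.53,0,0,0,-1],[0,0,0.53,0,0,0,-1],[0,0,0.53,0,0,0,-1],[0,0,0.53,0,0,0,-1]]]'

```text
t: 12.88
eef_pos: [431.0, -49.4, 192.9]
tcp_rot: [3.14, 0.0, 1.712]
ft_force: [0.0, -0.4, 4.2]
opening: 0.31
grip_force: 30.0
```

Emit:
arm_command --rows '[[[0,0,0,0,0,0,-1],[0,0,0,0,0,0,-1],[0,0,0,0,0,0,-1]]]'

```text
t: 13.13
eef_pos: [431.0, -49.5, 192.9]
tcp_rot: [3.14, 0.001, 1.712]
ft_force: [0.4, -0.4, 5.3]
opening: 0.311
grip_force: 30.0
```

Emit:
arm_command --rows '[[[0,0,-0.25,0,0,0,-1],[0,0,-0.53,0,0,0,-1],[-0.2,0.1,-0.53,0,0,-0.02,-1],[-0.4,0.2,-0.53,0,0,-0.04,-1],[-0.6,0.3,-0.53,0,0,-0.06,-1],[-0.8,0.4,-0.53,0,0,-0.08,-1],[-1,0.5,-0.53,0,0,-0.1,-1],[-1,0.6,-0.53,0,0,-0.12,-1],[-1,0.7,-0.53,0,0,-0.14,-1],[-1,0.759,-0.53,0,0,-0.16,-1]]]'

```text
t: 13.97
eef_pos: [565.7, -182.3, 271.7]
tcp_rot: [3.141, 0.0, 2.717]
ft_force: [-0.8, -0.4, -1.3]
opening: 0.314
grip_force: 30.0
```

Emit:
arm_command --rows '[[[0,0,0,0,0,-0.02,-1],[0,0,0,0,0,-0.04,-1],[0,0,0,0,0,-0.06,-1],[0,0,0,0,0,-0.0756,-1],[0,0,0,0,0,-0.0756,-1],[0,0,0,0,0,-0.0756,-1],[0,0,0,0,0,-0.0756,-1]]]'

```text
t: 14.55
eef_pos: [564.6, -181.8, 272.0]
tcp_rot: [3.142, -0.0, -3.099]
ft_force: [0.3, 0.2, -1.9]
opening: 0.316
grip_force: 30.0
```

Emit:
arm_command --rows '[[[-0.04,-0.2,0,0,0,0,-1],[-0.042,-0.41,0,0,0,0,-1],[-0.042,-0.41,0.15,0,0,0,-1],[-0.042,-0.41,0.3,0,0,0,-1],[-0.042,-0.41,0.42,0,0,0,-1],[-0.042,-0.41,0.48,0,0,0,-1],[-0.042,-0.41,0.505,0,0,0,-1],[-0.042,-0.41,0.52,0,0,0,-1],[-0.042,-0.41,0.525,0,0,0,-1],[-0.042,-0.41,0.525,0,0,0,-1]]]'

```text
t: 15.38
eef_pos: [574.0, -243.0, 194.0]
tcp_rot: [-3.141, 0.001, -3.096]
ft_force: [-0.3, 0.6, -1.5]
opening: 0.317
grip_force: 30.0
```

Emit:
arm_command --rows '[[[0,0,0,0,0,0,-1],[0,0,0,0,0,0,-0.1],[0,0,0,0,0,0,-0.1],[0,0,0,0,0,0,-0.1],[0,0,0,0,0,0,-0.1]]]'

```text
t: 15.8
eef_pos: [573.9, -243.0, 193.6]
tcp_rot: [-3.141, 0.001, -3.096]
ft_force: [0.1, -0.3, 0.0]
opening: 0.445
grip_force: 0.0
```

Emit:
arm_command --rows '[[[0,0,-0.25,0,0,0,-0.1],[0,0,-0.53,0,0,0,0],[0.2,0.12,-0.53,0,0,0.02,0],[0.4,0.25,-0.53,0,0,0.04,0],[0.6,0.37,-0.53,0,0,0.06,0],[0.8,0.5,-0.53,0,0,0.08,0],[0.925,0.579,-0.53,0,0,0.1,0],[0.925,0.579,-0.53,0,0,0.12,0],[0.925,0.579,-0.53,0,0,0.14,0],[0.925,0.579,-0.53,0,0,0.16,0]]]'

```text
t: 16.63
eef_pos: [431.0, -162.4, 273.2]
tcp_rot: [3.141, 0.001, 2.181]
ft_force: [0.2, 0.6, -0.4]
opening: 0.494
grip_force: 0.0
```

Emit:
arm_command --rows '[[[0,0,0,0,0,0.02,0],[0,0,0,0,0,0.04,0],[0,0,0,0,0,0.06,0],[0,0,0,0,0,0.08,0],[0,0,0,0,0,0.1,0],[0,0,0,0,0,0.105,0],[0,0,0,0,0,0.105,0],[0,0,0,0,0,0.105,0]]]'

```text
t: 17.3
eef_pos: [431.2, -162.6, 272.9]
tcp_rot: [3.141, 0.0, 1.529]
ft_force: [-0.5, -1.0, 1.2]
opening: 0.503
grip_force: 0.0
```

Emit:
arm_command --rows '[[[0,0,0.2,0,0,0,0],[0,0,0.4,0,0,0,0],[0,0,0.5,0,0,0,0],[0,0,0.52,0,0,0,0],[0,0,0.52,0,0,0,0],[0,0,0.52,0,0,0,-1],[0,0,0.52,0,0,0,-1],[0,0,0.52,0,0,0,-1],[0,0,0.52,0,0,0,-1],[0,0,0.52,0,0,0,-1]]]'

```text
t: 18.13
eef_pos: [431.3, -162.6, 195.5]
tcp_rot: [3.14, 0.001, 1.528]
ft_force: [0.7, 0.6, 8.3]
opening: 0.25
grip_force: 30.0
```

Emit:
arm_command --rows '[[[0,0,0,0,0,0,-1],[0,0,0,0,0,0,-1],[0,0,0,0,0,0,-1]]]'

```text
t: 18.38
eef_pos: [431.3, -162.6, 195.5]
tcp_rot: [3.14, 0.001, 1.528]
ft_force: [-1.7, 1.4, 7.4]
opening: 0.253
grip_force: 30.0
```

Emit:
arm_command --rows '[[[0,0,-0.25,0,0,0,-1],[0,0,-0.5,0,0,0,-1],[0,0,-0.75,0,0,-0.02,-1],[0,0,-1,0,0,-0.04,-1],[0,0.2,-1,0,0,-0.06,-1],[0,0.4,-1,0,0,-0.08,-1],[0,0.6,-1,0,0,-0.1,-1],[0,0.8,-1,0,0,-0.12,-1],[0,1,-1,0,0,-0.14,-1],[0,1,-1,0,0,-0.16,-1]]]'

```text
t: 19.22
eef_pos: [584.6, -169.1, 344.8]
tcp_rot: [3.141, 0.003, 2.534]
ft_force: [-1.5, 0.1, -0.7]
opening: 0.25
grip_force: 30.0
```

Emit:
arm_command --rows '[[[-0.19,0.13,-0.1,0,0,-0.02,-1],[-0.38,0.26,-0.2,0,0,-0.04,-1],[-0.575,0.4,-0.33,0,0,-0.06,-1],[-0.575,0.4,-0.33,0,0,-0.08,-1],[-0.575,0.4,-0.33,0,0,-0.104,-1],[-0.575,0.4,-0.33,0,0,-0.104,-1],[-0.575,0.4,-0.33,0,0,-0.104,-1],[-0.575,0.4,-0.33,0,0,-0.104,-1],[-0.575,0.4,-0.33,0,0,-0.104,-1]]]'

```text
t: 19.97
eef_pos: [686.0, -169.7, 394.3]
tcp_rot: [3.142, 0.0, -3.104]
ft_force: [-0.2, -0.9, -1.3]
opening: 0.247
grip_force: 30.0
```

```bash
cat > m2.py <<'E'
import sys
from m import comps
from h import *
n=sys.argv[1]
a=shot("wrist"); save(n,a[0]); np.savez(n+".npz",*a); s=state(); print(s["eef_pos"],s["tcp_rot"],s["qvel"].round(3))
comps(n+".npz",None,5,60)
E
sed -i '/^for n in/,$d' m.py; python3 m2.py w4
```

```text
[ 686.01242144 -169.74016736  394.3495401 ] [-3.14158677e+00  3.85022351e-05 -3.10354287e+00] [ 0.    -0.001 -0.002  0.001 -0.002 -0.005]
w4.npz px [68. 33.] area 3369 z 18.1 rect [ 556.4 -362.6] [55.9 62.8] 2.0 rgb [61. 56. 51.]
w4.npz px [204.  61.] area 2637 z 22.2 rect [ 574.3 -242.2] [59.9 30.2] 3.0 rgb [185. 179. 176.]
w4.npz px [515.  62.] area 1174 z 21.2 rect [567.2  26.5] [66.7 41.8] 14.0 rgb [104. 102. 100.]
w4.npz px [385.  59.] area 1216 z 26.2 rect [565.8 -82.5] [31.  31.2] 22.5 rgb [38. 37. 35.]
w4.npz px [458.  76.] area 503 z 21.3 rect [577.1 -11.4] [55.8 15.7] 15.5 rgb [86. 83. 81.]
w4.npz px [473.  62.] area 153 z 11.8 rect [564.1   2.2] [12.4 14.3] 81.5 rgb [144. 131. 104.]
w4.npz px [123. 162.] area 13957 z 46.7 rect [ 661.3 -335.4] [106.8  22.1] 65.6 rgb [204. 202. 202.]
w4.npz px [294. 114.] area 900 z 9.3 rect [ 615.5 -160.3] [11.9 65.5] 2.1 rgb [69. 67. 66.]
w4.npz px [292. 169.] area 2319 z 27.1 rect [ 665.9 -157.5] [21.6 89. ] 1.2 rgb [27. 27. 26.]
```

View pics/w4.png

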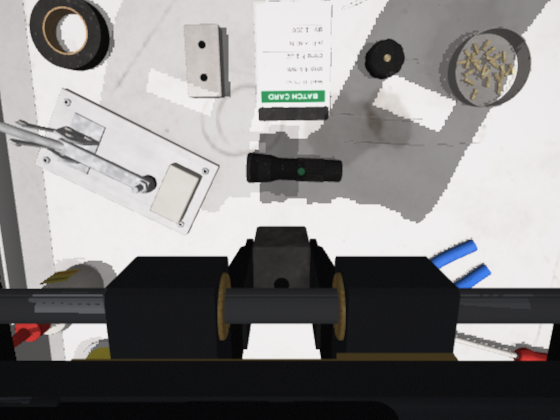

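Picture w4: torch (295,170) past the clip (293,114), punch (204,61), knob (385,59) and tin (487,68) are all where intended. Tape (68,33) and the clamp are clear. Now I'll stack the anvil at (574.3, -242.2).

Emit:
arm_command --rows '[[[0.25,-0.15,0,0,0,0,-1],[0.5,-0.3,0,0,0,0,-1],[0.763,-0.455,0.1,0,0,0,-1],[0.763,-0.455,0.3,0,0,0,-1],[0.763,-0.455,0.55,0,0,0,-1],[0.763,-0.455,0.8,0,0,0,-1],[0.763,-0.455,0.8,0,0,0,-1],[0.763,-0.455,0.8,0,0,0,-1],[0.763,-0.455,0.8,0,0,0,-1]]]'

```text
t: 20.77
eef_pos: [575.1, -242.6, 276.1]
tcp_rot: [-3.141, 0.002, -3.102]
ft_force: [0.5, 0.1, -0.7]
opening: 0.251
grip_force: 30.0
```

Emit:
arm_command --rows '[[[0,0,0.1,0,0,0,-1],[0,0,0.2,0,0,0,-1],[0,0,0.28,0,0,0,-1],[0,0,0.33,0,0,0,-1],[0,0,0.355,0,0,0,-1],[0,0,0.367,0,0,0,-1],[0,0,0.373,0,0,0,-1],[0,0,0.375,0,0,0,-1],[0,0,0.375,0,0,0,-1],[0,0,0.375,0,0,0,-1]]]'

```text
t: 21.6
eef_pos: [574.6, -242.5, 218.4]
tcp_rot: [-3.141, 0.001, -3.102]
ft_force: [0.4, 1.1, -1.4]
opening: 0.249
grip_force: 30.0
```

Emit:
arm_command --rows '[[[0,0,0.005,0,0,0,-1],[0,0,0.005,0,0,0,-1],[0,0,0.005,0,0,0,-0.2],[0,0,0.005,0,0,0,-0.2],[0,0,0.005,0,0,0,-0.2],[0,0,0.005,0,0,0,-0.2],[0,0,0.005,0,0,0,-0.2]]]'

```text
t: 22.18
eef_pos: [574.5, -242.4, 217.3]
tcp_rot: [-3.142, 0.0, -3.102]
ft_force: [-0.2, 0.1, -0.2]
opening: 0.397
grip_force: 0.0
```

Emit:
arm_command --rows '[[[0,0,-0.1,0,0,0,-0.2],[0,0,-0.25,0,0,0,-0.2],[0,0,-0.5,0,0,0,-0.2],[0,0,-0.75,0,0,0,-0.2],[0,0,-1,0,0,0,0],[-0.25,0.2,-1,0,0,0,0],[-0.5,0.4,-1,0,0,0,0],[-0.75,0.45,-1,0,0,0,0],[-0.75,0.45,-1,0,0,0,0],[-0.75,0.45,-1,0,0,0,0]]]'

```text
t: 23.02
eef_pos: [685.8, -169.0, 366.5]
tcp_rot: [3.141, 0.0, -3.1]
ft_force: [-0.0, -0.3, 0.4]
opening: 0.501
grip_force: 0.0
```

```bash
python3 m2.py w5
python3 - <<'E'
from h import *
s=shot("side"); save("s5",cv2.resize(s[0][120:320,140:380],None,fx=3,fy=3)); print(state())
E
```

```text
[ 684.50931152 -169.95512362  366.43211891] [ 3.14133720e+00 -9.63223428e-04 -3.10079981e+00] [-0.031 -0.022  0.04  -0.004 -0.005 -0.008]
w5.npz px [50. 31.] area 3407 z 18.0 rect [ 560.4 -362.1] [47.9 63.1] 2.8 rgb [59. 54. 49.]
w5.npz px [195.  55.] area 3471 z 51.7 rect [ 575.1 -241.7] [33.8 24.2] 2.3 rgb [113. 109. 107.]
w5.npz px [535.  58.] area 1454 z 21.1 rect [566.9  26.5] [66.8 41.3] 15.0 rgb [103. 100.  98.]
w5.npz px [474.  73.] area 662 z 21.1 rect [576.  -10.1] [59.1 19.1] 13.8 rgb [84. 82. 80.]
w5.npz px [393.  55.] area 1473 z 26.0 rect [566.2 -82.1] [31.2 30.7] 44.8 rgb [36. 35. 34.]
w5.npz px [493.  59.] area 346 z 12.6 rect [567.1   5.2] [23. 12.] 57.6 rgb [142. 130. 103.]
w5.npz px [109. 165.] area 16368 z 46.9 rect [ 660.9 -334.4] [106.   22.4] 66.8 rgb [202. 200. 200.]
w5.npz px [294. 114.] area 1064 z 9.2 rect [ 615.9 -160.6] [11.9 65.7] 2.4 rgb [66. 64. 63.]
w5.npz px [292. 174.] area 2699 z 26.9 rect [ 665.8 -157.9] [21.8 88.9] 2.0 rgb [25. 25. 24.]
{'t': 23.1167, 'joints': array([-3.38213451e-01,  6.41194097e-01,  1.38233914e+00, -2.07891471e-04,
        1.11930168e+00, -1.94859938e+00]), 'qvel': array([-1.99282726e-02, -1.53450529e-02,  1.66262636e-02, -1.75855683e-03,
       -9.64200835e-05, -7.46829610e-04]), 'tau': array([ 1.61848314e+00, -7.05003190e+01, -2.71902788e+01,  3.85514111e-03,
        5.97218354e-02,  4.42057592e-02]), 'eef_pos': array([ 683.74678809, -170.6516345 ,  366.64420096]), 'tcp_rot': array([ 3.14130817e+00, -1.22362852e-03, -3.10191205e+00]), 'ft_force': array([-0.28229835, -0.06450601, -1.12473762]), 'moment': array([ 0.10163172, -0.01455359,  0.0104422 ]), 'grip_force': 0.0, 'opening': 0.5016107272724246}
```

View pics/s5.png

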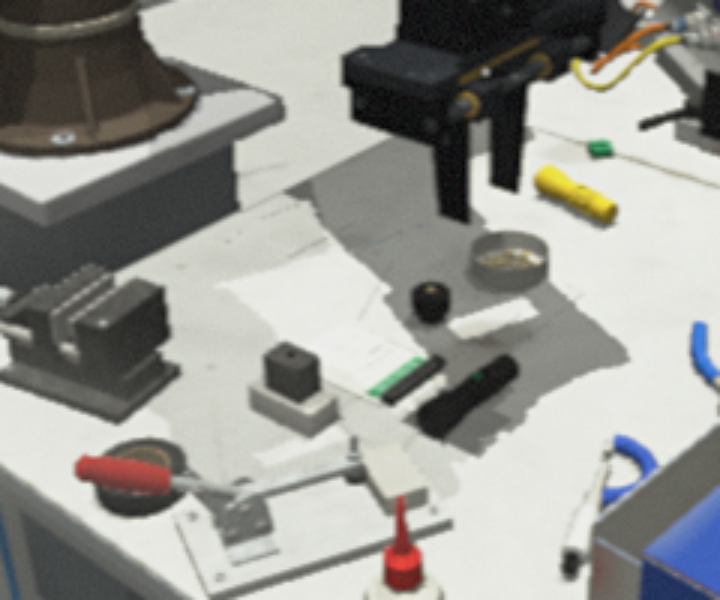

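The side picture shows the anvil on the punch (290,385), the knob (430,300) between card and tin, and the torch (470,395) beyond the clip. The anvil top is at 52 mm, about 1 mm off centre. Everything is released, so I'm handing in.

```bash
python3 -c "
from cell import *
print(job_done())"
```

```text
the job is handed in; nothing more can be done
None
```

The kit is laid out round the card as asked and handed in at about 23 s of the 109 s allowed. My last measurements put every piece within limits, but the hand-in returned no verdict.

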